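Lock the mask stand's spindle with its linchpin

ROBOT

A 6-joint arm with a two-finger parallel gripper is mounted at the origin on the work surface. World frame = base frame: x ahead of the robot, y to its left, z up, the work surface at z = 0. Lengths are in mm, angles in rad, forces in N, time in s.
With the tool pointing down it reaches from about 350 to 875 mm from the base axis. Payload 4.2 kg.
Tool frame: the origin (TCP) lies at the very end of the fingers, on their centre line; the grasp point (between the pads) lies 19 mm behind it (arm.pinch_z is the distance from the TCP to the grasp point, in mm); x points along the fingers, y is the direction in which the jaws open and shut, and the axes are right-handed (so a half turn about x gives the same grasp; the last joint's range is limited). The gripper opens to 85 mm and grips with 20 to 120 N. Pads are 22 mm wide; open, the fingers measure 114 mm over their backs; the gripper's body (76 mm by 85 mm) begins 54 mm behind the grasp point. The pads swing forward as they close: fully open they stand 13 mm farther back than shut.
Start: joints at [-1.089, 0.385, 0.008, 0, -1.194, -0.259], TCP at [138.119, -609.526, 231.312] pointing down, gripper open.
Joint ranges: [-3.14, 3.14], [-1.21, 2.06], [-1.07, 1.41], [-3.16, 2.05], [-2.99, -0.16], [-3.1, 3.1]. Speed limits (rad/s): [2.79, 2.79, 3.14, 3.14, 3.14, 3.14].

INTERFACE

Orientations are given as a unit quaternion [x, y, z, w].
In Python, from bench import arm gives the robot as it stands.
- The arm moves only by the tool drive_tool, never from a script. Its argument "motion" is a list of rows, each a list of 4 numbers: the shift along the tool's x, y, z in mm, then the turn about the tool's x in degrees. In form: [[dx, dy, dz, spin], ...]. A call has 1 to 10 rows; each row shifts and turns the commanded pose from where the row before left it, along the tool's axes as they then stand; what a row does not reach is not made up. A row lasts 1/12 s, in which the tool goes at most 41.7 mm and 7.16 degrees, less where a joint would pass 70% of its speed; a pose out of reach is approached as far as the arm can. A call with a gripper value outside its range is refused whole. "grip" is the finger opening in mm, from 0 to 85.4, set as the call begins (left out, the last holds). The fingers move at their own pace and stop on an object; the grip force is fixed at half the most. Time passes only in rows, so rows that do not move let the fingers close. It gives the time, the measured TCP pose, the force and the opening at its end, in the units of the state.
- arm.read_state(): the state, without advancing time (a new reading comes with each control period).
- arm.get_image(name): name is "side" or "top" or "wrist"; returns the picture (480x640x3 uint8, red, green, blue); there is no depth.
- arm.calibration(name): a dict with "K" (3x3 intrinsics, pixels), "distortion" ([k1, k2, p1, p2, k3] as OpenCV has them; the pictures are not rectified), "eye" and "attitude" of the camera in the world; the wrist camera has in their place "T_tool_cam" (4x4, takes a point from camera to tool coordinates, whose origin is the TCP and whose axes are the tool frame's). Camera axes: x right, y up, looking along -z (the intrinsics and any distortion apply to the point x, -y, -z); pixel columns grow to the right and rows downward; lengths in mm; the calibration is good to about 2 mm. A picture is of the moment at which its call begins: read the wrist's pose just before it. calibration takes no time and is no camera call.
- arm.job_done(): hands the job in, once; it reports no verdict.
The state is a dict: "clock": time; "joints": joint angles; "joint_vel": joint speeds; "joint_efforts": joint torques, N m; "position": TCP position; "ee_rot": TCP orientation; "contact_force": force on the tool from outside, world axes, zero at the start; "wrist_torque": the same for the moment, N m; "gripper_width": finger opening in mm.
Only numpy, scipy, OpenCV 4.12 (cv2) and the standard library are available. Lean on these libraries where they do the work, as an engineer would, in place of code of your own. Each camera call takes 0.05 s, during which the arm holds its last target. There are 200 camera calls.

TASK

The gilt tier on the black mask stand must be locked on. Take the red-handled linchpin from its wooden rest and push it, gently and without forcing it, through the cross-hole of the stand's square spindle until its shoulder is fully home; then swing its sprung brass ring over the top of the spindle and down past the pin's end and press it fully down until it clicks shut, then let go. Leave the other things on the table where they stand.

Things in the scene. Friction and masses are not known exactly. Their poses are not given: they have to be found in the camera images.
- stand: Fixed mask stand; origin at the centre of its underside on the table, z up. Round black base 170 mm across, 30 high; gilt tier 148 mm across up to 58 high; from its middle rises a dark steel square spindle, 26 by 26 mm, sides along this body's x and y. An 11.5 by 11.5 mm square hole goes right through the spindle along x, at y = 0. The pin enters at the -x face (x = -13 mm) and moves along +x.
- entry (a point): Nominal mouth of the hole on the spindle's -x face, 95 mm above the table, axes as the stand's. Only nominal: the spindle's height is set differently each time, so the true axis of the hole lies anywhere 87 to 103 mm above the table (not measured: look or feel for it). The spindle's flat top is 20 mm above the hole's true axis.
- pin_grip (a point): Linchpin, loose, about 130 g with its ring: centre of its red handle, 14 mm wide (y), 22 high, 36 long (x). The point's x axis points along the pin to its tip; z is up as it lies in its rest, 50 mm above the table. Its front end, 18 mm ahead, is the shoulder. Home = shoulder on the spindle: this point then has x = -31 mm in the stand's frame. The ring's hinge axis (along y) lies 24 mm behind it.
- pin_tip (a point): End of the pin's nose, 51 mm ahead of the handle's centre. From the shoulder: a square shank 10 by 10 mm, 24 mm long, then a round tapered nose 9 mm long, 10 down to 6 mm across. The hole is 1.5 mm wider than the shank, so once released the pin droops a few degrees. When home the tip stands 7 mm out of the spindle's far side.
- rest: Dark wooden rest for the pin, fixed; origin on the table under the pin's shoulder, x along the pin to its tip. Plate 120 by 56 mm, 10 thick (x -70 to 50 mm); one post holds the shank in a slot open at the top (x 8 to 22 mm, up to 53 mm high), two carry the crossbar at the pin's tail (x -49 to -35 mm, y 10 to 15 mm either side, 46 mm high). The handle between them is free: lift it straight up.
- ring (a joint): Angle of the sprung brass ring on the pin, rad: 0 = shut (in the pin's xy plane, around the spindle, its end just beyond the tip), 2.44 = open, leaning back behind the handle (its start). A light spring pushes it open (0.5 N at its end). From 0.75 to 0.1 it must be forced past a sprung catch (2 to 4 N at its end); pressed fully down it clicks and stays shut (0 to 0.12); else it opens.
- ring_end (a point): Middle of the ring's far end: a straight round bar 8 mm thick, 28 mm long, parallel to the pin's y, 84 mm from the hinge. The ring is a U-shaped loop, 48 mm between leg centres. At ring angle q this point lies at x = -24 + 84 cos q, z = 84 sin q mm from the handle's centre in the pin's axes. It clears the spindle only with the pin within about 7 mm of home.
- glue_mid (a point): Bystander, to be left alone: white glue bottle, 48 mm across, 130 mm tall, this point half-way up.
- tumbler_mid (a point): Bystander, to be left alone: copper-coloured open tumbler, 72 mm across, 120 mm tall, this point half-way up.
- paint_mid (a point): Bystander, to be left alone: green paint jar with black lid, 56 mm across, 70 mm tall, this point half-way up.
- tier_mid (a point): Bystander, to be left alone: small gilt crown tip, 90 mm across, 75 mm tall, this point half-way up.

How it is judged (in metres and radians):
On the way, in this order (a step that is already met when the one before it is completed fails the run):
1. the pin is through the spindle's hole with its shoulder home within 4 mm (x of pin_grip in the frame of stand between -0.035 and -0.026 m and y of pin_grip in the frame of stand between -0.007 and 0.007 m and z of pin_grip in the frame of stand between 0.08 and 0.111 m and angle between the x axis of pin_grip and the x axis of stand, either way round below 0.2 rad), for 0.2 s.
2. the ring is swung over the spindle and pressed shut (value of joint ring below 0.2 rad), for 0.2 s.
At the end, for the whole second after the job is handed in: The pin lies through the spindle's hole, its shoulder within 4 mm of the spindle, the ring shut round the spindle (within 0.2 rad), everything released and at rest (all of step 1 and value of joint ring below 0.2 rad and velocity of joint ring between -0.2 and 0.2 rad/s and linear speed of pin below 0.02 m/s); the robot touches nothing.
It fails at once if the pin is pushed against the stand with more than 40 N while its ring is still open (contact force between pin and stand above 40 N and value of joint ring above 2.35 rad).
It fails at once if the pin or its ring is pressed against the stand with more than 80 N (contact force between pin and stand above 80 N).
It fails at once if another thing on the table is moved more than 30 mm (distance of any of glue_mid, tumbler_mid, paint_mid, tier_mid from where it was at the start of the episode above 0.03 m).
It also fails if it takes over 72 s, if anything falls off the work surface, if the arm or the gripper's body presses on something with over 40 N, if the wrist force passes 120 N, or if a joint passes its speed limit or range.

## Working session

There is one attempt and no reset: what is moved stays moved. The work goes in short steps, Python scripts to look and compute and a tool call to move; the robot and the scene stay as the last step left them, time stands still between calls to the robot, and variables do not carry over. Pictures are saved under pics/ and viewed, about 8 in all and at most 12, crops included, and the job is handed in when it is done.

Besides the shell and the picture viewer there is one more tool, called after ">>>" by a JSON object that holds its "api" and its "payload", one argument or row to a line. drive_tool: Moves the arm, as the interface text tells. Its arguments: {"type":"object","properties":{"motion":{"type":"array"},"grip":{"type":"number"}},"required":["motion"]}

```bash
mkdir -p pics; ls; cat > h.py <<'E'
import numpy as np, cv2
from scipy.spatial.transform import Rotation as R
from bench import arm
def snap(n,f):
    im=arm.get_image(n); cv2.imwrite('pics/'+f,cv2.cvtColor(im,cv2.COLOR_RGB2BGR)); return im
E
python3 - <<'E'
from h import *
s=arm.read_state(); print(s)
for n in ('side','top','wrist'): print(n,arm.calibration(n))
a=snap('side','side0.png'); b=snap('top','top0.png')
E
```

```text
pics
{'clock': 0.0, 'joints': array([-1.08940806e+00,  3.85544166e-01,  6.62066328e-03, -5.30102304e-04,
       -1.19400383e+00, -2.58588486e-01]), 'joint_vel': array([0.00099525, 0.00025044, 0.00101538, 0.00022045, 0.00109956,
       0.0006223 ]), 'joint_efforts': array([-1.04955365e-03, -3.92288411e+01,  1.88392407e+01,  4.18589830e+00,
       -4.67541555e-03, -7.74597623e-06]), 'position': array([ 137.987598  , -608.9693263 ,  230.22243367]), 'ee_rot': array([-0.0777746 ,  0.70284104,  0.07930546,  0.70262097]), 'contact_force': array([-0.30902005,  0.91129365,  0.68764474]), 'wrist_torque': array([-0.01575545, -0.00693299, -0.02317604]), 'gripper_width': 85.36319039000242}
side {'K': array([[436.05159346,   0.        , 320.47537338],
       [  0.        , 436.05159346, 237.99954872],
       [  0.        ,   0.        ,   1.        ]]), 'distortion': array([-0.04475279,  0.        ,  0.        ,  0.        ,  0.        ]), 'eye': array([ 114.54696431, -511.21529434,  502.28125815]), 'attitude': array([ 0.45841991, -0.17436595, -0.32136104,  0.81004616])}
top {'K': array([[512.9173
[... 271 characters left out ...]
1259.01940792]), 'attitude': array([ 0.02165556, -0.00972284, -0.70292801,  0.71086477])}
wrist {'K': array([[338.41456625,   0.        , 325.51009116],
       [  0.        , 338.41456625, 237.6829907 ],
       [  0.        ,   0.        ,   1.        ]]), 'distortion': array([-0.02823971,  0.        ,  0.        ,  0.        ,  0.        ]), 'T_tool_cam': array([[ 5.06804250e-04,  3.06609431e-01, -9.51835280e-01,
        -1.42657469e+02],
       [ 9.99999441e-01,  7.27548454e-04,  7.66810393e-04,
         1.20101714e+00],
       [ 9.27617585e-04, -9.51835137e-01, -3.06608891e-01,
        -7.83898894e+01],
       [ 0.00000000e+00,  0.00000000e+00,  0.00000000e+00,
         1.00000000e+00]])}
```

View pics/side0.png

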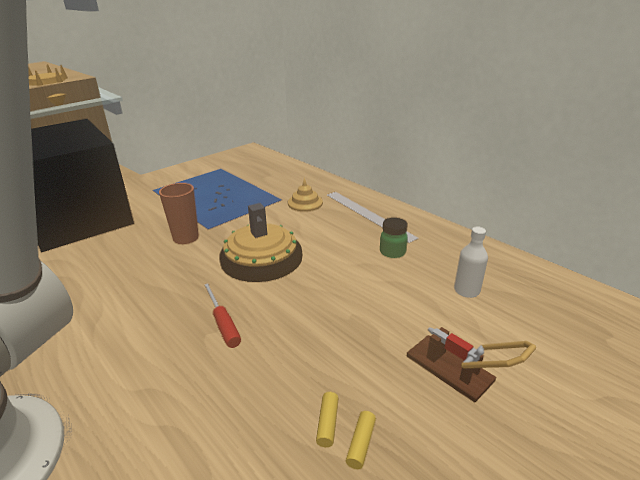

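View pics/top0.png

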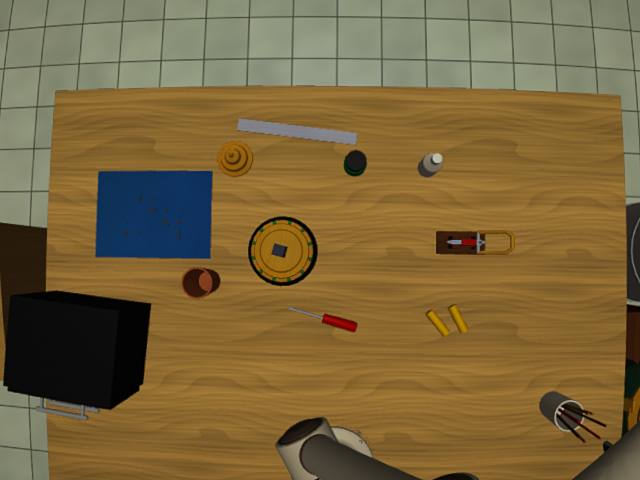

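```bash
cat >> h.py <<'E'
def ray(n,px,pose=None):
    c=arm.calibration(n); K=c['K']
    u=cv2.undistortPoints(np.float64(px).reshape(-1,1,2),K,c['distortion'])[:,0]
    d=np.c_[u[:,0],-u[:,1],-np.ones(len(u))]
    if n=='wrist':
        p,q=pose; T=c['T_tool_cam']; Rw=R.from_quat(q).as_matrix()
        return Rw@T[:3,3]+p, d@(Rw@T[:3,:3]).T
    return np.array(c['eye']), d@R.from_quat(c['attitude']).as_matrix().T
def onz(n,px,z,pose=None):
    o,d=ray(n,px,pose); return o+d*((z-o[2])/d[:,2])[:,None]
def proj(n,P,pose=None):
    c=arm.calibration(n); P=np.atleast_2d(P)
    if n=='wrist':
        p,q=pose; T=c['T_tool_cam']; Rw=R.from_quat(q).as_matrix(); o=Rw@T[:3,3]+p; M=Rw@T[:3,:3]
    else: o=np.array(c['eye']); M=R.from_quat(c['attitude']).as_matrix()
    x=(P-o)@M*[1,-1,-1]
    return cv2.projectPoints(x,np.zeros(3),np.zeros(3),c['K'],c['distortion'])[0][:,0]
def reds(im):
    h=cv2.cvtColor(im,cv2.COLOR_RGB2HSV); return (((h[...,0]<6)|(h[...,0]>174))&(h[...,1]>170)&(h[...,2]>90)).astype(np.uint8)
def comps(m,amin=20):
    n,l,s,c=cv2.connectedComponentsWithStats(m.astype(np.uint8)); return [(l==i,s[i],c[i]) for i in range(1,n) if s[i][4]>=amin]
E
python3 - <<'E'
from h import *
a=cv2.cvtColor(cv2.imread('pics/side0.png'),cv2.COLOR_BGR2RGB); b=cv2.cvtColor(cv2.imread('pics/top0.png'),cv2.COLOR_BGR2RGB)
for n,im in (('side',a),('top',b)):
    for m,s,c in comps(reds(im)): print(n,'red',s,c, onz(n,c,61 if n=='top' else 55).round(1))
h=cv2.cvtColor(b,cv2.COLOR_RGB2HSV)
# stand outline, top: dark pixels around
g=b.max(2); m=(g<50)
for mm,s,c in comps(m[200:300,230:340],100): print('dark',s,c+[230,200])
roi=np.zeros_like(g); roi[205:296,235:330]=1
mm=(g<55)&(roi>0); cnt=max(cv2.findContours(mm.astype(np.uint8),cv2.RETR_EXTERNAL,cv2.CHAIN_APPROX_NONE)[0],key=cv2.contourArea)
P=onz('top',cnt[:,0,:],30); c,r=cv2.minEnclosingCircle(P[:,:2].astype(np.float32)); print('base',c,r)
e=cv2.fitEllipse(P[:,:2].astype(np.float32)); print('ell',e)
# yellow tier/brown rest
m=(b[...,0]<90)&(b[...,0]>25)&(h[...,1]>120); 
for q,s,c in comps(m[225:260,425:490],100):
    ys,xs=np.nonzero(q); rr=cv2.minAreaRect(onz('top',np.c_[xs+425,ys+225],10)[:,:2].astype(np.float32)); print('rest',rr,c)
A=cv2.resize(a[195:265,215:305],None,fx=4.4,fy=4.4,interpolation=cv2.INTER_CUBIC)[:300,:396]
B=cv2.resize(b[225:275,255:315],None,fx=6,fy=6,interpolation=cv2.INTER_CUBIC)
C=cv2.resize(b[220:265,425:525],None,fx=7.5,fy=6,interpolation=cv2.INTER_CUBIC)[:270]
o=np.zeros((580,770,3),np.uint8); o[:A.shape[0],:A.shape[1]]=A; o[:300,400:760]=B; o[305:305+C.shape[0],:750]=C
cv2.imwrite('pics/crop0.png',o[...,::-1])
E
```

```text
side red [214 307  26  32 276] [226.38768116 322.01449275] [[343.4 -48.   55. ]]
side red [447 334  26  18 161] [460.05590062 342.11801242] [[ 560.7 -313.8   55. ]]
top red [462 239  14   6  84] [468.5 241.5] [[ 556.4 -313.6   61. ]]
top red [322 314  35  17 300] [339.29 322.42] [[364.6 -11.3  61. ]]
dark [ 18  17  69  69 684] [286.09356725 251.74269006]
base (530.4417724609375, 127.0811767578125) 83.16873931884766
ell ((530.5805053710938, 127.06584167480469), (163.64236450195312, 163.99746704101562), 132.8955078125)
rest ((555.7247314453125, -306.2520751953125), (56.51209259033203, 119.46917724609375), 0.49536365270614624) [29.42291951 17.77353342]
```

View pics/crop0.png

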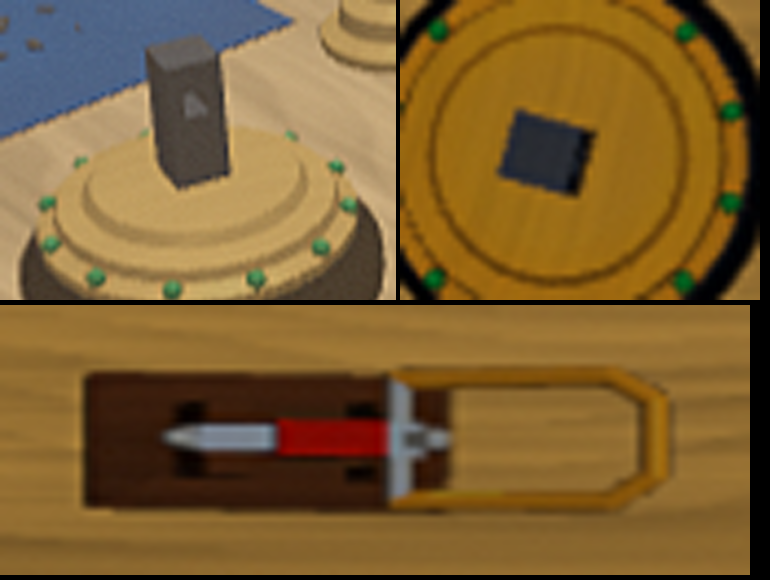

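```bash
cat >> h.py <<'E'
def st():
    s=arm.read_state(); M=R.from_quat(s['ee_rot']).as_matrix()
    print('t',round(float(s['clock']),2),'pos',s['position'].round(1),'zyaw',round(np.degrees(np.arctan2(M[1,2],M[0,2])),2),'tilt',(M[:,0]*1000).round(0),'F',s['contact_force'].round(1),'w',round(s['gripper_width'],1),'j',s['joints'].round(2))
    return s['position'],s['ee_rot']
def to(p,q,tgt,yaw):
    M=R.from_quat(q).as_matrix(); d=(np.degrees(np.arctan2(M[1,2],M[0,2])));
    print('delta tool',(M.T@(np.array(tgt)-p)).round(1),'spin about x (deg)',round(-((yaw-d+180)%360-180),2))
E
python3 - <<'E'
from h import *
p,q=st()
b=cv2.cvtColor(cv2.imread('pics/top0.png'),cv2.COLOR_BGR2HSV)
m=(b[...,1]<125)&(b[...,2]<110); m[:230]=0;m[270:]=0;m[:,:260]=0;m[:,305:]=0
for k,s,c in comps(m,60):
    ys,xs=np.nonzero(k); W=onz('top',np.c_[xs,ys],115)[:,:2].astype(np.float32); print(s,c,cv2.minAreaRect(W),W.mean(0))
to(p,q,[555,-315,150],90.5); to(p,q,[530,127,200],76)
E
```

```text
t 0.1 pos [ 138.  -609.1  230.4] zyaw 12.76 tilt [   -0.     2. -1000.] F [ 0.3  0.2 -0.2] w 85.5 j [-1.09  0.39  0.01 -0.   -1.19 -0.26]
[271 244  15  13 144] [278.39583333 250.09722222] ((530.42138671875, 127.17431640625), (28.989633560180664, 25.168752670288086), 74.8498764038086) [530.5349  127.46732]
delta tool [ 80.7 194.6 471.6] spin about x (deg) -77.74
delta tool [ 31.5 631.3 544.9] spin about x (deg) -63.24
```

>>> {"api": "drive_tool", "payload": {
  "motion": [
    [0,0,0,-7],
    [0,0,0,-7],
    [0,0,0,-7],
    [0,0,0,-7],
    [0,0,0,-7],
    [0,0,0,-7],
    [0,0,0,-7],
    [0,0,0,-7],
    [0,0,0,-7.2],
    [0,0,0,0]
  ]
}}

```text
clock: 0.93
position: [138.0, -609.2, 230.7]
ee_rot: [-0.435, 0.557, 0.436, 0.557]
contact_force: [-0.1, 0.1, 0.0]
gripper_width: 85.4
```

>>> {"api": "drive_tool", "payload": {
  "motion": [
    [4,-10,35,0],
    [4,-10,35,0],
    [4,-10,35,0],
    [4,-10,35,0],
    [4,-10,35,0],
    [4,-10,35,0],
    [4,-10,35,0],
    [4,-10,35,0],
    [4,-10,35,0],
    [4,-10,35,0]
  ]
}}

```text
clock: 1.77
position: [320.6, -292.7, 191.2]
ee_rot: [-0.434, 0.558, 0.434, 0.558]
contact_force: [1.3, -0.4, 0.7]
gripper_width: 85.5
```

>>> {"api": "drive_tool", "payload": {
  "motion": [
    [5,-10,35,0],
    [5,-10,35,0],
    [5,-10,35,0],
    [5,-10,35,0],
    [5,-10,35,0],
    [5,-10,35,0],
    [5,-10,35,0],
    [5,-10,35,0],
    [5,-10,35,0],
    [0,0,0,0]
  ]
}}

```text
clock: 2.6
position: [487.2, -6.5, 145.6]
ee_rot: [-0.436, 0.557, 0.435, 0.558]
contact_force: [-0.0, -0.6, 1.0]
gripper_width: 85.3
```

```bash
python3 - <<'E'
from h import *
p,q=st(); im=snap('wrist','w1.png'); np.save('w1.npy',np.r_[p,q])
to(p,q,[530.5,127.2,150],76)
E
```

```text
t 2.6 pos [487.2  -6.5 145.6] zyaw 76.03 tilt [    1.     0. -1000.] F [-0.  -0.6  1. ] w 85.3 j [ 0.32  0.24 -0.45  0.   -0.89 -0.57]
delta tool [ -4.4  -9.8 140.2] spin about x (deg) 0.03
```

View pics/w1.png

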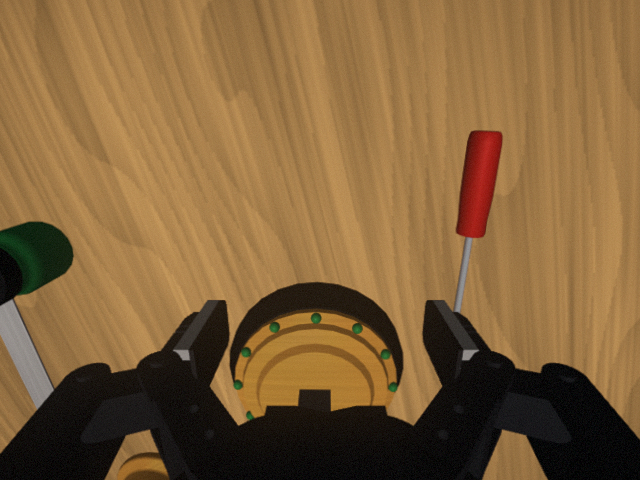

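>>> {"api": "drive_tool", "payload": {
  "motion": [
    [-1,-2,25,0],
    [-1,-2,25,0],
    [-1,-2,25,0],
    [-1,-2,25,0],
    [0,-2,25,0],
    [0,0,0,0],
    [0,0,0,0]
  ]
}}

```text
clock: 3.23
position: [523.9, 108.2, 150.0]
ee_rot: [-0.435, 0.558, 0.435, 0.557]
contact_force: [-0.4, -0.8, 0.0]
gripper_width: 85.6
```

```bash
python3 - <<'E'
from h import *
p,q=st(); im=snap('wrist','w2.png'); np.save('w2.npy',np.r_[p,q])
to(p,q,[530.5,127.2,130],76)
print(proj('wrist',[[530.5,127.2,115],[530.5,127.2,58]],(p,q)))
cv2.imwrite('pics/w2c.png',cv2.resize(cv2.imread('pics/w2.png')[200:420,190:450],None,fx=3,fy=2.7,interpolation=cv2.INTER_CUBIC))
E
```

```text
t 3.23 pos [523.9 108.2 150. ] zyaw 75.85 tilt [   -1.    -0. -1000.] F [-0.4 -0.8  0. ] w 85.6 j [ 0.51  0.31 -0.33 -0.   -0.93 -0.75]
delta tool [20.  -1.8 20. ] spin about x (deg) -0.15
[[321.97401191 302.84677724]
 [322.73727306 265.66798947]]
```

View pics/w2c.png

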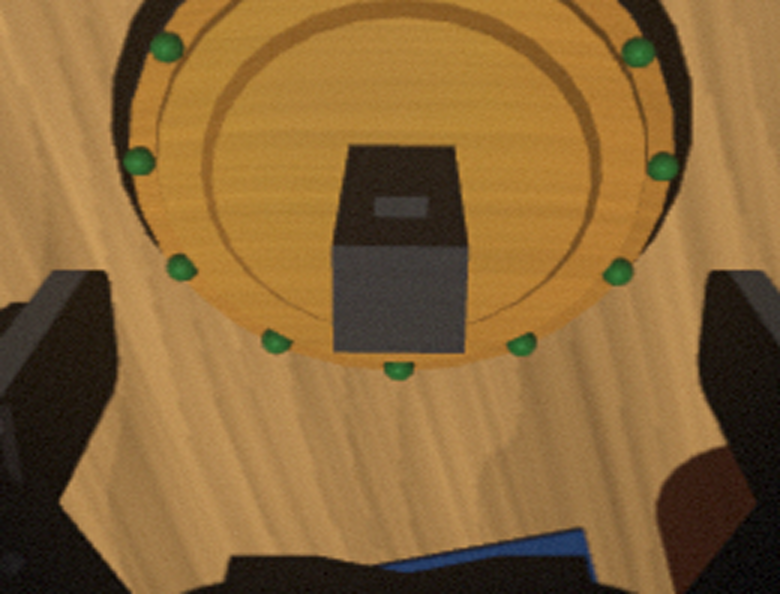

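```bash
python3 - <<'E'
from h import *
a=np.load('w2.npy'); pose=(a[:3],a[3:])
f=lambda c:np.array(c,float)/[3,2.7]+[190,200]-.3
top=f([[333,246],[467,246],[463,352],[334,352]])
for z in (107,111,115,119,123):
    P=onz('wrist',top,z,pose); e=[np.linalg.norm(P[i]-P[(i+1)%4]) for i in range(4)]
    d=P[1]-P[0]; d2=P[2]-P[3]; print(z,np.round(e,1),P.mean(0).round(1),'yaw',np.degrees(np.arctan2(d[1],d[0]))+90,np.degrees(np.arctan2(d2[1],d2[0]))+90)
ft=onz('wrist',f([[349,146],[456,146]]),58,pose); print('foot',ft.round(1),ft.mean(0))
yaw=np.radians(76); n=np.array([np.cos(yaw),np.sin(yaw),0])
for px in ([401,196],[401,217],[401,246],[401,146]):
    o,d=ray('wrist',f([px]),pose); c=ft.mean(0); t=((c-o)@n)/(d[0]@n); print(px,(o+d[0]*t).round(1))
E
```

```text
107 [27.1 27.5 27.2 27.6] [532.6 136.9 107. ] yaw 255.80676332235325 255.8125447727054
111 [26.6 27.  26.6 27. ] [532.  134.7 111. ] yaw 255.80676332235328 255.81254477270537
115 [26.  26.4 26.1 26.4] [531.4 132.5 115. ] yaw 255.8067633223532 255.81254477270537
119 [25.4 25.8 25.5 25.8] [530.8 130.3 119. ] yaw 255.80676332235328 255.81254477270542
123 [24.8 25.2 24.9 25.2] [530.2 128.  123. ] yaw 255.8067633223533 255.8125447727055
foot [[540.1 115.   58. ]
 [514.5 121.4  58. ]] [527.33807321 118.20682351  58.        ]
[401, 196] [527.5 118.2  92. ]
[401, 217] [527.4 118.2 103.8]
[401, 246] [527.3 118.2 118.3]
[401, 146] [527.7 118.1  58. ]
```

>>> {"api": "drive_tool", "payload": {
  "motion": [
    [0,-2,18,0],
    [0,0,0,0],
    [0,0,0,0],
    [0,0,0,0],
    [0,0,0,0],
    [0,0,0,0],
    [0,0,0,0],
    [5,0,0,0],
    [5,0,0,0],
    [5,0,0,0]
  ],
  "grip": 0
}}

```text
clock: 4.12
position: [530.3, 125.0, 134.7]
ee_rot: [-0.435, 0.558, 0.435, 0.557]
contact_force: [-0.4, -0.0, -0.1]
gripper_width: 0.0
```

>>> {"api": "drive_tool", "payload": {
  "motion": [
    [4,0,0,0],
    [4,0,0,0],
    [4,0,0,0],
    [1,0,0,0],
    [0.5,0,0,0],
    [0.5,0,0,0],
    [0,0,0,0]
  ]
}}

```text
clock: 4.7
position: [530.7, 125.2, 121.4]
ee_rot: [-0.435, 0.557, 0.435, 0.558]
contact_force: [0.0, -0.9, 0.0]
gripper_width: -0.3
```

>>> {"api": "drive_tool", "payload": {
  "motion": [
    [0.5,0,0,0],
    [0.5,0,0,0],
    [0,0,0,0]
  ]
}}

```text
clock: 4.95
position: [530.5, 125.1, 120.4]
ee_rot: [-0.435, 0.557, 0.435, 0.558]
contact_force: [-0.5, 0.5, 0.0]
gripper_width: -0.1
```

>>> {"api": "drive_tool", "payload": {
  "motion": [
    [0.5,0,0,0],
    [0.5,0,0,0],
    [0,0,0,0]
  ]
}}

```text
clock: 5.2
position: [530.5, 125.1, 119.2]
ee_rot: [-0.435, 0.558, 0.435, 0.557]
contact_force: [-0.6, 0.2, -0.5]
gripper_width: 0.1
```

>>> {"api": "drive_tool", "payload": {
  "motion": [
    [0.5,0,0,0],
    [0.5,0,0,0],
    [0,0,0,0]
  ]
}}

```text
clock: 5.45
position: [530.6, 125.1, 119.0]
ee_rot: [-0.435, 0.557, 0.435, 0.558]
contact_force: [-2.2, 0.1, 4.0]
gripper_width: -0.4
```

>>> {"api": "drive_tool", "payload": {
  "motion": [
    [0.5,0,0,0],
    [0,0,0,0]
  ]
}}

```text
clock: 5.62
position: [530.6, 125.1, 118.9]
ee_rot: [-0.435, 0.557, 0.435, 0.558]
contact_force: [-3.5, 0.0, 7.1]
gripper_width: -0.4
```

>>> {"api": "drive_tool", "payload": {
  "motion": [
    [0.5,0,0,0],
    [0,0,0,0]
  ]
}}

```text
clock: 5.78
position: [530.6, 125.1, 118.9]
ee_rot: [-0.435, 0.557, 0.435, 0.558]
contact_force: [-4.6, -0.6, 8.8]
gripper_width: -0.2
```

>>> {"api": "drive_tool", "payload": {
  "motion": [
    [0.5,0,0,0],
    [0,0,0,0]
  ]
}}

```text
clock: 5.95
position: [530.6, 125.1, 118.9]
ee_rot: [-0.435, 0.557, 0.435, 0.558]
contact_force: [-4.8, -1.4, 12.1]
gripper_width: 0.2
```

>>> {"api": "drive_tool", "payload": {
  "motion": [
    [-30,0,0,0],
    [-31,0,0,0],
    [0,-11,-35,0],
    [0,-11,-35,0],
    [0,-11,-35,0],
    [0,-11,-35,0],
    [0,-11,-35,0],
    [0,-11,-35,0],
    [0,-11,-35,0],
    [0,-11,-35,0]
  ],
  "grip": 50
}}

```text
clock: 6.78
position: [547.6, -169.6, 177.6]
ee_rot: [-0.435, 0.557, 0.435, 0.558]
contact_force: [1.4, -0.5, -0.4]
gripper_width: 49.8
```

>>> {"api": "drive_tool", "payload": {
  "motion": [
    [0,-11,-35,0],
    [0,-11,-35,0],
    [0,-11,-35,0],
    [0,-11,-35,0],
    [0,0,0,-7],
    [0,0,0,-7],
    [10,0,0,0],
    [20,0,0,0],
    [20,0,0,0],
    [0,0,0,0]
  ]
}}

```text
clock: 7.62
position: [553.5, -312.6, 122.4]
ee_rot: [-0.496, 0.502, 0.502, 0.5]
contact_force: [-0.8, 0.2, -1.2]
gripper_width: 50.3
```

```bash
python3 - <<'E'
from h import *
p,q=st(); im=snap('wrist','w3.png'); np.save('w3.npy',np.r_[p,q])
to(p,q,[555.5,-312,34],90.3)
for m,s,c in comps(reds(im),100):
    ys,xs=np.nonzero(m); W=onz('wrist',np.c_[xs,ys],61,(p,q))[:,:2].astype(np.float32); print(s,c,cv2.minAreaRect(W))
h=cv2.cvtColor(im,cv2.COLOR_RGB2HSV)
E
```

```text
t 7.62 pos [ 553.5 -312.6  122.4] zyaw 89.72 tilt [   -9.     4. -1000.] F [-0.8  0.2 -1.2] w 50.3 j [-0.26  0.5  -0.1  -0.   -0.98  0.26]
delta tool [88.4 -2.8  0.3] spin about x (deg) -0.58
[ 311  227   22   53 1115] [321.47174888 252.10852018] ((555.49072265625, -313.30328369140625), (35.708675384521484, 13.642217636108398), 89.46415710449219)
```

View pics/w3.png

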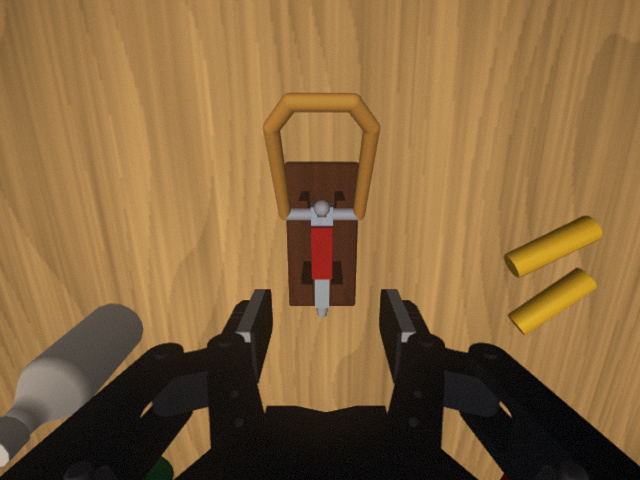

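>>> {"api": "drive_tool", "payload": {
  "motion": [
    [20,-2,1,0],
    [20,0,0,0],
    [20,0,0,0],
    [14,0,0,0],
    [8,0,0,0],
    [6,0,0,0],
    [0,0,0,0],
    [0,0,0,0]
  ]
}}

```text
clock: 8.33
position: [559.2, -313.5, 40.7]
ee_rot: [-0.5, 0.5, 0.499, 0.5]
contact_force: [0.6, -0.8, 0.7]
gripper_width: 50.1
```

>>> {"api": "drive_tool", "payload": {
  "motion": [
    [0,0,0,0],
    [0,0,0,0],
    [0,0,0,0],
    [0,0,0,0],
    [0,0,0,0],
    [0,0,0,0],
    [0,0,0,0],
    [0,0,0,0]
  ],
  "grip": 5
}}

```text
clock: 9.0
position: [557.5, -313.6, 40.9]
ee_rot: [-0.499, 0.501, 0.5, 0.5]
contact_force: [-4.0, 1.2, 6.3]
gripper_width: 12.7
```

```bash
python3 - <<'E'
from h import *
p,q=st(); im=snap('wrist','w4.png'); np.save('w4.npy',np.r_[p,q])
E
```

```text
t 9.0 pos [ 557.5 -313.6   40.9] zyaw 89.94 tilt [   -2.    -0. -1000.] F [-4.   1.2  6.3] w 12.7 j [-0.26  0.59 -0.17  0.   -0.81  0.26]
```

View pics/w4.png

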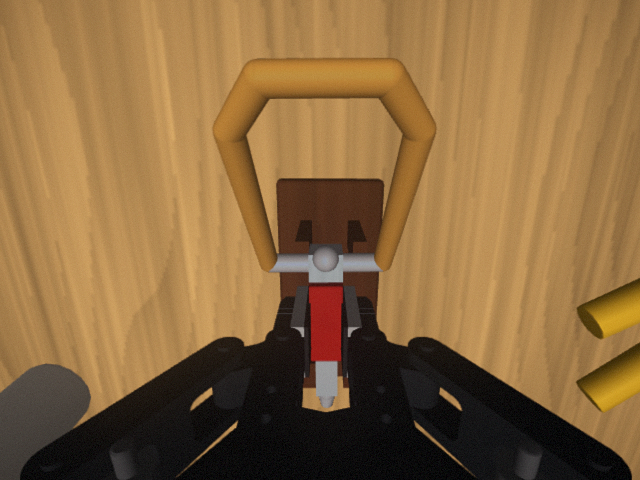

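>>> {"api": "drive_tool", "payload": {
  "motion": [
    [0,0,0,0],
    [0,0,0,0],
    [0,0,0,0],
    [3,2,1,0],
    [4,0,0,0],
    [0,0,0,0],
    [0,0,0,0]
  ],
  "grip": 30
}}

```text
clock: 9.63
position: [556.1, -312.2, 32.1]
ee_rot: [-0.499, 0.501, 0.5, 0.5]
contact_force: [0.4, -0.5, -0.3]
gripper_width: 29.8
```

>>> {"api": "drive_tool", "payload": {
  "motion": [
    [0,0,0,0],
    [0,0,0,0],
    [0,0,0,0],
    [0,0,0,0],
    [0,0,0,0],
    [0,0,0,0],
    [0,0,0,0],
    [0,0,0,0]
  ],
  "grip": 5
}}

```text
clock: 10.3
position: [556.6, -312.4, 32.9]
ee_rot: [-0.5, 0.5, 0.5, 0.5]
contact_force: [1.2, 0.3, -0.5]
gripper_width: 12.8
```

>>> {"api": "drive_tool", "payload": {
  "motion": [
    [-2,0,0,0],
    [-4,0,0,0],
    [-8,0,0,0],
    [-12,0,0,0],
    [-16,0,0,0],
    [-10,0,0,0],
    [0,0,0,7.1],
    [0,0,0,7.1],
    [0,4,10,0],
    [0,8,20,0]
  ]
}}

```text
clock: 11.13
position: [552.4, -281.2, 85.4]
ee_rot: [-0.435, 0.558, 0.434, 0.558]
contact_force: [0.9, 0.8, -1.4]
gripper_width: 13.0
```

>>> {"api": "drive_tool", "payload": {
  "motion": [
    [0,11,29,0],
    [0,11,29,0],
    [0,11,29,0],
    [0,11,29,0],
    [0,11,29,0],
    [0,11,29,0],
    [0,11,29,0],
    [0,11,29,0],
    [0,11,29,0],
    [0,11,29,0]
  ]
}}

```text
clock: 11.97
position: [516.5, 29.8, 85.6]
ee_rot: [-0.435, 0.557, 0.435, 0.558]
contact_force: [1.2, 0.0, -2.6]
gripper_width: 13.2
```

>>> {"api": "drive_tool", "payload": {
  "motion": [
    [0,8,20,0],
    [0,3,7,0],
    [0,0,0,0],
    [0,0,0,0],
    [0,0,0,0]
  ]
}}

```text
clock: 12.38
position: [512.9, 56.0, 84.9]
ee_rot: [-0.434, 0.558, 0.434, 0.558]
contact_force: [-0.4, 0.2, -2.1]
gripper_width: 12.9
```

```bash
python3 - <<'E'
from h import *
p,q=st(); im=snap('wrist','w5.png'); np.save('w5.npy',np.r_[p,q])
to(p,q,[514.2,62,81.6],75.8)
cv2.imwrite('pics/w5c.png',cv2.resize(cv2.imread('pics/w5.png')[180:480,160:480],None,fx=2.5,fy=2,interpolation=cv2.INTER_CUBIC))
E
```

```text
t 12.38 pos [512.9  56.   84.9] zyaw 75.73 tilt [   -0.    -0. -1000.] F [-0.4  0.2 -2.1] w 12.9 j [ 0.42  0.36 -0.45  0.   -0.76 -0.67]
delta tool [3.3 0.3 6.2] spin about x (deg) -0.07
```

View pics/w5c.png

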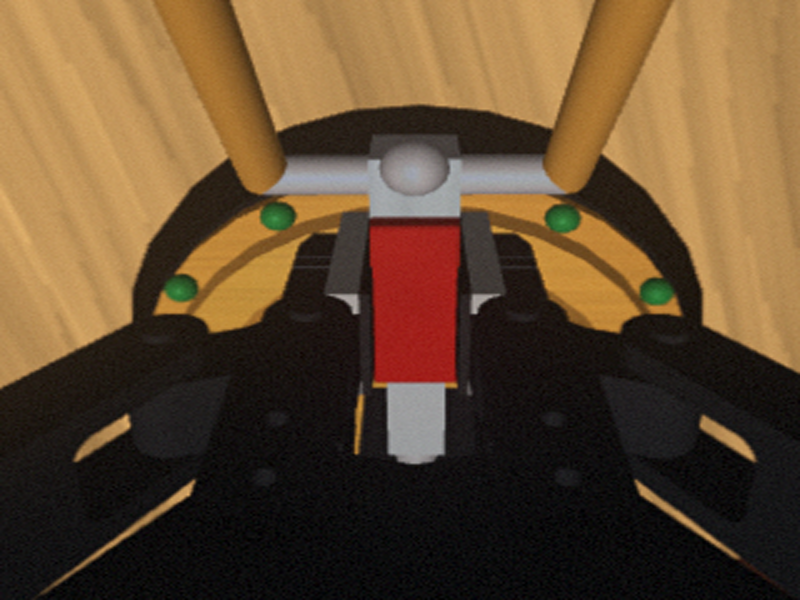

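```bash
python3 - <<'E'
from h import *
a=np.load('w5.npy'); pose=(a[:3],a[3:]); M=R.from_quat(a[3:]).as_matrix()
f=lambda c:np.array(c,float)/[2.5,2]+[160,180]-.3
P=onz('wrist',f([[368,222],[459,222],[456,383],[375,383]]),a[2]+17.3+11,pose)
L=(P-a[:3])@M; print('handle top corners tool y,z\n',L[:,1:].round(1)); 
sh=onz('wrist',f([[387,385],[444,385],[443,452],[389,452]]),a[2]+17.3+5,pose); print('shank',((sh-a[:3])@M)[:,1:].round(1))
# spindle in w2: tool coords & world
b=np.load('w2.npy'); N=R.from_quat(b[3:]).as_matrix(); g=lambda c:np.array(c,float)/[3,2.7]+[190,200]-.3
T=onz('wrist',g([[333,246],[467,246],[463,352],[334,352]]),118.5,(b[:3],b[3:])); F=onz('wrist',g([[374,206],[428,206]]),98,(b[:3],b[3:]))
print('spindle in w5 tool frame',((T-a[:3])@M).round(1)[:,1:], 'hole',((F-a[:3])@M).round(1)[:,1:])
Ft=onz('wrist',g([[349,146],[456,146]]),58,(b[:3],b[3:])); print('foot',((Ft-a[:3])@M).round(1)[:,1:])
E
```

```text
handle top corners tool y,z
 [[ -6.6 -19.8]
 [  7.1 -19.7]
 [  7.2  16.7]
 [ -6.1  16.7]]
shank [[-4.4 22.2]
 [ 5.4 22.2]
 [ 5.5 40.4]
 [-4.2 40.4]]
spindle in w5 tool frame [[-11.5  63.8]
 [ 13.9  63.7]
 [ 13.7  89.6]
 [-11.9  89.6]] hole [[-4.4 63.8]
 [ 6.9 63.8]]
foot [[-11.8  63.9]
 [ 14.6  63.9]]
```

>>> {"api": "drive_tool", "payload": {
  "motion": [
    [3.3,0.6,3,0],
    [0,0,4,0],
    [0,0,3,0],
    [0,0,0,0],
    [0,0,0,0],
    [0,0,0,0]
  ]
}}

```text
clock: 12.93
position: [515.0, 66.5, 81.5]
ee_rot: [-0.434, 0.558, 0.434, 0.558]
contact_force: [-0.2, 1.4, -0.8]
gripper_width: 12.9
```

>>> {"api": "drive_tool", "payload": {
  "motion": [
    [0,0,1.5,0],
    [0,0,1.5,0],
    [0,0,1.5,0],
    [0,0,1.5,0],
    [0,0,0,0]
  ]
}}

```text
clock: 13.35
position: [516.6, 72.7, 81.6]
ee_rot: [-0.434, 0.558, 0.434, 0.558]
contact_force: [0.3, -0.7, -1.5]
gripper_width: 12.8
```

>>> {"api": "drive_tool", "payload": {
  "motion": [
    [0,0,1.5,0],
    [0,0,1.5,0],
    [0,0,1.5,0],
    [0,0,1.5,0],
    [0,0,0,0]
  ]
}}

```text
clock: 13.77
position: [518.1, 78.4, 81.5]
ee_rot: [-0.434, 0.558, 0.434, 0.558]
contact_force: [0.1, -0.3, -0.6]
gripper_width: 13.0
```

>>> {"api": "drive_tool", "payload": {
  "motion": [
    [0,0,1,0],
    [0,0,1,0],
    [0,0,1,0],
    [0,0,1,0],
    [0,0,0,0]
  ]
}}

```text
clock: 14.18
position: [519.0, 82.2, 81.5]
ee_rot: [-0.434, 0.558, 0.434, 0.558]
contact_force: [0.7, 0.6, -1.8]
gripper_width: 12.9
```

>>> {"api": "drive_tool", "payload": {
  "motion": [
    [0,0,1.5,0],
    [0,0,1.5,0],
    [0,0,1.5,0],
    [0,0,1.5,0],
    [0,0,0,0]
  ]
}}

```text
clock: 14.6
position: [520.6, 88.2, 81.5]
ee_rot: [-0.434, 0.558, 0.434, 0.558]
contact_force: [-0.1, 0.4, -0.7]
gripper_width: 13.1
```

>>> {"api": "drive_tool", "payload": {
  "motion": [
    [0,0,1.5,0],
    [0,0,1.5,0],
    [0,0,1.5,0],
    [0,0,1.5,0],
    [0,0,0,0]
  ]
}}

```text
clock: 15.02
position: [522.0, 94.0, 81.5]
ee_rot: [-0.434, 0.558, 0.434, 0.558]
contact_force: [0.3, -0.3, -1.9]
gripper_width: 13.1
```

>>> {"api": "drive_tool", "payload": {
  "motion": [
    [0,0,1,0],
    [0,0,1,0],
    [0,0,1,0],
    [0,0,1,0],
    [0,0,0,0]
  ]
}}

```text
clock: 15.43
position: [523.0, 97.7, 81.5]
ee_rot: [-0.434, 0.558, 0.434, 0.558]
contact_force: [0.2, -0.2, -1.0]
gripper_width: 12.9
```

>>> {"api": "drive_tool", "payload": {
  "motion": [
    [0,0,1,0],
    [0,0,1,0],
    [0,0,1,0],
    [0,0,0,0]
  ]
}}

```text
clock: 15.77
position: [523.7, 100.7, 81.5]
ee_rot: [-0.434, 0.558, 0.434, 0.558]
contact_force: [-0.5, 0.9, -0.9]
gripper_width: 12.9
```

>>> {"api": "drive_tool", "payload": {
  "motion": [
    [0,0,0.7,0],
    [0,0,0.7,0],
    [0,0,0,0]
  ]
}}

```text
clock: 16.02
position: [523.6, 100.9, 81.5]
ee_rot: [-0.434, 0.559, 0.434, 0.558]
contact_force: [0.3, -4.5, -1.3]
gripper_width: 13.4
```

>>> {"api": "drive_tool", "payload": {
  "motion": [
    [0,0,0.7,0],
    [0,0,0.7,0],
    [0,0,0,0]
  ]
}}

```text
clock: 16.27
position: [523.6, 101.0, 81.5]
ee_rot: [-0.434, 0.56, 0.433, 0.557]
contact_force: [1.6, -9.5, 1.1]
gripper_width: 12.9
```

>>> {"api": "drive_tool", "payload": {
  "motion": [
    [0,0,-0.7,0],
    [0,0,0,0],
    [0,0,0,0]
  ]
}}

```text
clock: 16.52
position: [523.6, 101.0, 81.5]
ee_rot: [-0.434, 0.559, 0.434, 0.557]
contact_force: [1.6, -7.1, 0.1]
gripper_width: 13.0
```

>>> {"api": "drive_tool", "payload": {
  "motion": [
    [0,0,0,0],
    [0,0,0,0],
    [0,0,0,0],
    [0,0,0,0],
    [0,0,0,0],
    [0,0,0,0]
  ],
  "grip": 45
}}

```text
clock: 17.02
position: [524.2, 102.8, 81.6]
ee_rot: [-0.434, 0.558, 0.434, 0.558]
contact_force: [-1.0, -0.2, 0.6]
gripper_width: 45.2
```

>>> {"api": "drive_tool", "payload": {
  "motion": [
    [-10,0,0,0],
    [-20,0,0,0],
    [-30,0,0,0],
    [-30,0,0,0],
    [-10,0,0,0],
    [0,0,0,0],
    [0,0,0,0]
  ]
}}

```text
clock: 17.6
position: [524.0, 102.6, 182.1]
ee_rot: [-0.434, 0.558, 0.434, 0.559]
contact_force: [-0.0, -0.6, -0.7]
gripper_width: 45.1
```

```bash
python3 - <<'E'
from h import *
p,q=st(); im=snap('wrist','w6.png'); np.save('w6.npy',np.r_[p,q])
s=snap('side','side1.png')
A=cv2.resize(im[:,120:540],None,fx=.95,fy=1.2)
B=cv2.resize(s[150:280,190:310],None,fx=3.2,fy=3.6,interpolation=cv2.INTER_CUBIC)
o=np.zeros((576,790,3),np.uint8); o[:A.shape[0],:A.shape[1]]=A; o[:B.shape[0],402:402+B.shape[1]]=B
cv2.imwrite('pics/c6.png',o[...,::-1])
E
```

```text
t 17.6 pos [524.  102.6 182.1] zyaw 75.71 tilt [    1.     1. -1000.] F [-0.  -0.6 -0.7] w 45.1 j [ 0.5   0.27 -0.29 -0.   -1.01 -0.75]
```

View pics/c6.png

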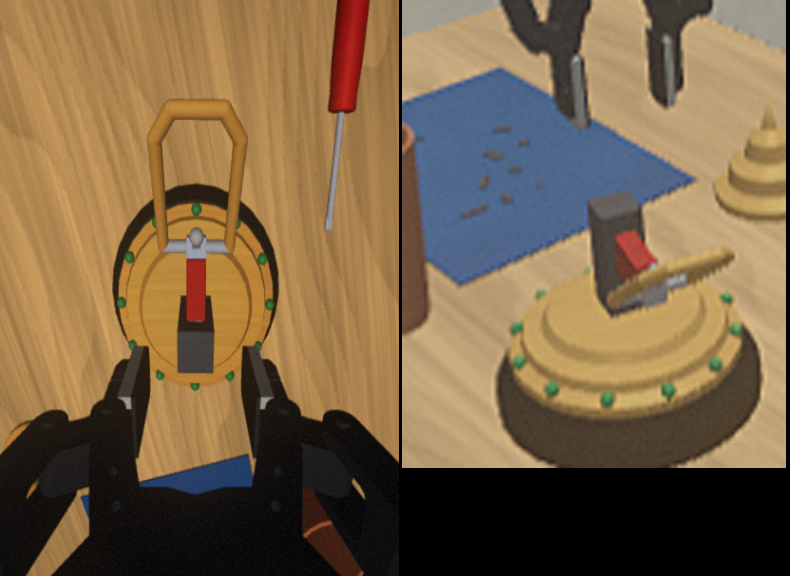

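```bash
python3 - <<'E'
from h import *
a=np.load('w6.npy'); pose=(a[:3],a[3:]); M=R.from_quat(a[3:]).as_matrix()
f=lambda c:np.array(c,float)/[.95,1.2]+[120,0]
for z in (138,146,154):
    print(z,((onz('wrist',f([[172,108],[222,108]]),z,pose)-a[:3])@M).round(1)[:,1:])
print('ball/hinge',((onz('wrist',f([[165,247],[228,247]]),96,pose)-a[:3])@M).round(1)[:,1:])
print('handle top',((onz('wrist',f([[187,322],[204,322],[187,262],[205,262]]),109,pose)-a[:3])@M).round(1)[:,1:])
print('spindle',((onz('wrist',f([[180,324],[215,324],[178,372],[214,372]]),118.5,pose)-a[:3])@M).round(1)[:,1:])
im=cv2.cvtColor(cv2.imread('pics/w6.png'),cv2.COLOR_BGR2RGB)
for m,s,c in comps(reds(im),100): print(s,c)
E
```

```text
138 [[-12.1 -96.6]
 [ 14.8 -96.5]]
146 [[-11.5 -95.7]
 [ 14.2 -95.7]]
154 [[-11.  -94.9]
 [ 13.6 -94.9]]
ball/hinge [[-21.6 -26.9]
 [ 24.1 -26.9]]
handle top [[ -5.7  14.2]
 [  6.7  14.2]
 [ -5.4 -21.4]
 [  7.1 -21.4]]
spindle [[-10.3  11.4]
 [ 14.   11.4]
 [-12.2  41.2]
 [ 13.9  41.2]]
[ 467    0   42   92 2652] [486.77941176  44.32239819]
[316 217  21  51 975] [325.82153846 241.88410256]
```

>>> {"api": "drive_tool", "payload": {
  "motion": [
    [0,1,-20,0],
    [0,0,-25,0],
    [0,0,-25,0],
    [0,0,-25,0],
    [0,0,-22,0],
    [0,0,0,0],
    [20,0,0,0],
    [20,0,0,0],
    [12,0,0,0],
    [0,0,0,0]
  ],
  "grip": 0
}}

```text
clock: 18.53
position: [491.7, -11.0, 125.7]
ee_rot: [-0.432, 0.561, 0.435, 0.556]
contact_force: [-0.1, -0.3, -0.0]
gripper_width: 0.0
```

>>> {"api": "drive_tool", "payload": {
  "motion": [
    [0,0,2,0],
    [-3,0,4,0],
    [-3,0,4,0],
    [-4,0,4,0],
    [-4,0,4,0],
    [-4,0,4,0],
    [-4,0,4,0],
    [-4,0,4,0],
    [-4,0,4,0],
    [0,0,0,0]
  ]
}}

```text
clock: 19.37
position: [503.6, 23.3, 160.5]
ee_rot: [-0.435, 0.557, 0.434, 0.559]
contact_force: [-0.2, -0.1, 0.1]
gripper_width: 0.1
```

```bash
python3 - <<'E'
from h import *
p,q=st(); im=snap('wrist','w7.png'); np.save('w7.npy',np.r_[p,q])
s=snap('side','side2.png')
A=cv2.resize(im[:,120:540],None,fx=.95,fy=1.2)
B=cv2.resize(s[130:280,190:310],None,fx=3.2,fy=3.6,interpolation=cv2.INTER_CUBIC)
o=np.zeros((576,790,3),np.uint8); o[:A.shape[0],:A.shape[1]]=A; o[:B.shape[0],402:402+B.shape[1]]=B
cv2.imwrite('pics/c7.png',o[...,::-1])
E
```

```text
t 19.37 pos [503.6  23.3 160.5] zyaw 75.79 tilt [    2.     1. -1000.] F [-0.2 -0.1  0.1] w 0.1 j [ 0.37  0.25 -0.39  0.   -0.93 -0.62]
```

View pics/c7.png

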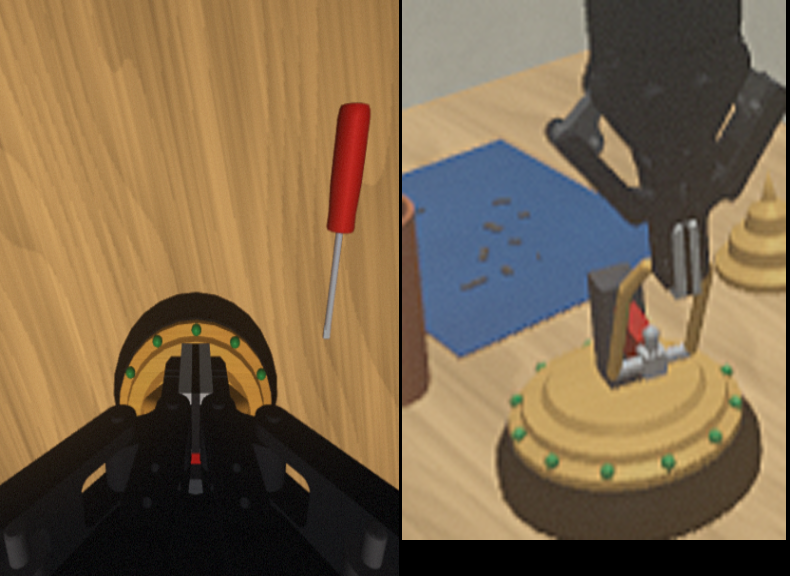

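>>> {"api": "drive_tool", "payload": {
  "motion": [
    [-2,0,5,0],
    [-2,0,5,0],
    [-2,0,5,0],
    [-2,0,5,0],
    [-2,0,5,0],
    [-1,0,5,0],
    [0,0,5,0],
    [0,0,5,0],
    [0,0,5,0],
    [0,0,5,0]
  ]
}}

```text
clock: 20.3
position: [515.1, 71.3, 170.4]
ee_rot: [-0.434, 0.558, 0.434, 0.558]
contact_force: [0.7, -1.0, -0.6]
gripper_width: -0.1
```

>>> {"api": "drive_tool", "payload": {
  "motion": [
    [0,0,4,0],
    [0,0,4,0],
    [0,0,4,0],
    [1,0,4,0],
    [1,0,4,0],
    [1,0,4,0],
    [1,0,4,0],
    [1,0,4,0],
    [0,0,0,0]
  ]
}}

```text
clock: 21.05
position: [523.0, 102.3, 165.1]
ee_rot: [-0.434, 0.558, 0.434, 0.558]
contact_force: [0.1, -0.9, -0.5]
gripper_width: -0.0
```

```bash
python3 - <<'E'
from h import *
p,q=st(); print('x_s',-29.5+(p-[523.6,101.0,0])[:2]@[.2453,.9694])
s=snap('side','side3.png')
cv2.imwrite('pics/c8.png',cv2.resize(s[130:280,190:310],None,fx=4,fy=4,interpolation=cv2.INTER_CUBIC)[...,::-1])
E
```

```text
t 21.05 pos [523.  102.3 165.1] zyaw 75.75 tilt [   -0.    -0. -1000.] F [ 0.1 -0.9 -0.5] w -0.0 j [ 0.5   0.29 -0.31 -0.   -0.97 -0.75]
x_s -28.348629981953916
```

View pics/c8.png

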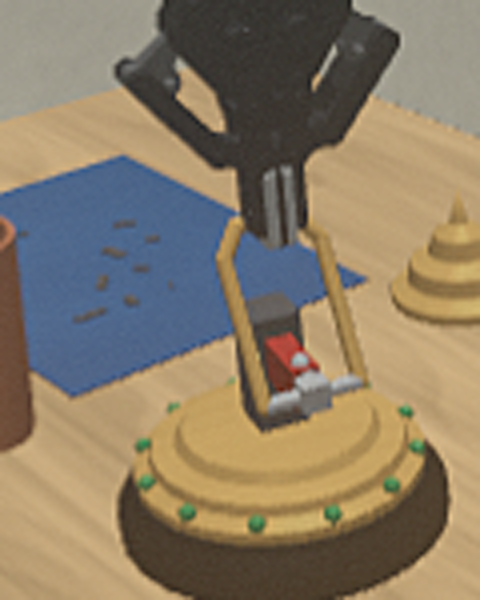

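>>> {"api": "drive_tool", "payload": {
  "motion": [
    [0,0,4,0],
    [0,0,4,0],
    [0,0,4,0],
    [0,0,4,0],
    [0,0,4,0],
    [0,0,4,0],
    [0,0,5,0],
    [2,0,3,0],
    [2,0,3,0],
    [3,0,3,0]
  ]
}}

```text
clock: 21.93
position: [532.7, 139.2, 158.6]
ee_rot: [-0.434, 0.558, 0.434, 0.559]
contact_force: [-0.2, 0.8, 0.6]
gripper_width: -0.3
```

>>> {"api": "drive_tool", "payload": {
  "motion": [
    [4,0,3,0],
    [5,0,4,0],
    [5,0,4,0],
    [5,0,4,0],
    [4,0,3,0],
    [4,0,2,0],
    [0,0,0,0]
  ]
}}

```text
clock: 22.52
position: [535.9, 157.4, 129.5]
ee_rot: [-0.434, 0.56, 0.434, 0.557]
contact_force: [0.1, -0.2, -0.1]
gripper_width: 0.1
```

```bash
python3 - <<'E'
from h import *
p,q=st(); print('x_s',-29.5+(p-[523.6,101.0,0])[:2]@[.2453,.9694])
# brass-coloured pixels by row band in the side view (ring still ahead of / under finger?)
s=snap('side','side4.png'); w=snap('wrist','w8.png')
E
```

```text
t 22.52 pos [535.9 157.4 129.5] zyaw 75.71 tilt [   -4.    -2. -1000.] F [ 0.1 -0.2 -0.1] w 0.1 j [ 0.58  0.37 -0.29 -0.   -0.91 -0.82]
x_s 28.209121285979712
```

```bash
cat >> h.py <<'E'
def ringscan(f,pitch=0.05):
    im=cv2.imread('pics/'+f).astype(float); ref=cv2.imread('pics/side0.png').astype(float)
    c,s=np.cos(np.radians(75.8)),np.sin(np.radians(75.8)); home=np.array([523.6,101.0]); C=home+29.5*np.array([c,s])
    for q in np.arange(0,2.7,.1):
        out=[]
        for y in (-24,24):
            r=np.linspace(25,55,7); x=-55+r*np.cos(q); z=97+r*np.sin(q)
            W=np.c_[C[0]+c*x-s*y,C[1]+s*x+c*y,z]; u=proj('side',W).round().astype(int)
            px=im[u[:,1],u[:,0]]; d=np.abs(px-ref[u[:,1],u[:,0]]).max(1)
            out.append((int((d>25).sum()),px.mean(0).round().astype(int)[::-1].tolist()))
        print(round(q,1),out)
E
python3 - <<'E'
from h import *
print('prev (q~1)'); ringscan('side3.png'); print('now'); ringscan('side4.png')
E
```

```text
prev (q~1)
0.0 [(0, [188, 159, 117]), (0, [184, 155, 113])]
0.1 [(0, [187, 158, 116]), (0, [178, 151, 113])]
0.2 [(0, [187, 158, 116]), (0, [161, 140, 112])]
0.3 [(0, [188, 159, 117]), (0, [142, 128, 111])]
0.4 [(0, [178, 155, 123]), (0, [132, 122, 112])]
0.5 [(0, [174, 153, 122]), (0, [118, 116, 116])]
0.6 [(0, [158, 145, 125]), (0, [100, 105, 116])]
0.7 [(1, [154, 142, 124]), (1, [84, 89, 98])]
0.8 [(4, [113, 107, 99]), (5, [106, 100, 90])]
0.9 [(7, [130, 106, 69]), (7, [141, 112, 68])]
1.0 [(7, [149, 118, 69]), (7, [163, 130, 77])]
1.1 [(7, [172, 140, 84]), (7, [173, 139, 84])]
1.2 [(7, [173, 141, 84]), (7, [173, 139, 84])]
1.3 [(7, [158, 130, 82]), (7, [175, 141, 84])]
1.4 [(4, [140, 124, 98]), (6, [150, 125, 83])]
1.5 [(3, [146, 131, 109]), (4, [132, 115, 90])]
1.6 [(2, [168, 146, 113]), (3, [116, 100, 79])]
1.7 [(0, [193, 163, 121]), (2, [110, 97, 78])]
1.8 [(0, [196, 167, 123]), (1, [80, 75, 66])]
1.9 [(0, [198, 170, 126]), (3, [97, 72, 59])]
2.0 [(0, [197, 169, 125]), (3, [98, 64, 56])]
2.1 [(0, [198, 169, 125]), (6, [125, 64, 51])]
2.2 [(0, [198, 169, 125]), (5, [112, 61, 50
[... 765 characters left out ...]
)]
1.2 [(0, [146, 138, 127]), (1, [82, 75, 70])]
1.3 [(0, [151, 140, 127]), (0, [78, 77, 81])]
1.4 [(0, [158, 144, 125]), (0, [82, 80, 82])]
1.5 [(0, [163, 148, 126]), (0, [84, 80, 80])]
1.6 [(0, [177, 155, 123]), (0, [87, 80, 75])]
1.7 [(0, [192, 163, 120]), (0, [84, 77, 71])]
1.8 [(0, [198, 169, 125]), (0, [78, 73, 66])]
1.9 [(0, [197, 169, 125]), (1, [83, 66, 58])]
2.0 [(0, [197, 168, 124]), (2, [97, 66, 56])]
2.1 [(0, [198, 168, 124]), (6, [129, 65, 53])]
2.2 [(0, [198, 169, 125]), (6, [122, 61, 48])]
2.3 [(0, [198, 169, 125]), (3, [116, 63, 50])]
2.4 [(0, [197, 168, 124]), (3, [107, 61, 48])]
2.5 [(0, [196, 167, 123]), (4, [106, 64, 54])]
2.6 [(0, [193, 164, 121]), (7, [175, 177, 176])]
```

>>> {"api": "drive_tool", "payload": {
  "motion": [
    [3,0,1,0],
    [3,0,1,0],
    [3,0,1,0],
    [3,0,0,0],
    [3,0,0,0],
    [3,0,0,0],
    [0,0,0,0]
  ]
}}

```text
clock: 23.2
position: [537.6, 160.7, 112.8]
ee_rot: [-0.434, 0.559, 0.434, 0.558]
contact_force: [0.4, 0.3, -0.2]
gripper_width: 0.2
```

>>> {"api": "drive_tool", "payload": {
  "motion": [
    [2,0,0,0],
    [2,0,0,0],
    [2,0,0,0],
    [0,0,0,0]
  ]
}}

```text
clock: 23.53
position: [537.8, 160.8, 107.1]
ee_rot: [-0.434, 0.558, 0.434, 0.558]
contact_force: [-0.7, -0.3, 0.3]
gripper_width: -0.4
```

>>> {"api": "drive_tool", "payload": {
  "motion": [
    [1,0,0,0],
    [1,0,0,0],
    [1,0,0,0],
    [0,0,0,0]
  ]
}}

```text
clock: 23.87
position: [538.0, 160.9, 104.4]
ee_rot: [-0.434, 0.558, 0.434, 0.558]
contact_force: [0.5, 1.3, 1.3]
gripper_width: -0.3
```

>>> {"api": "drive_tool", "payload": {
  "motion": [
    [1,0,0,0],
    [1,0,0,0],
    [0,0,0,0]
  ]
}}

```text
clock: 24.12
position: [537.9, 160.9, 102.3]
ee_rot: [-0.434, 0.558, 0.434, 0.558]
contact_force: [-1.1, 0.8, 0.7]
gripper_width: 0.3
```

>>> {"api": "drive_tool", "payload": {
  "motion": [
    [1,0,0,0],
    [1,0,0,0],
    [0,0,0,0]
  ]
}}

```text
clock: 24.37
position: [538.1, 161.0, 100.5]
ee_rot: [-0.434, 0.558, 0.434, 0.558]
contact_force: [-0.1, 0.5, 2.2]
gripper_width: 0.1
```

```bash
python3 - <<'E'
from h import *
p,q=st(); print('x_s',-29.5+(p-[523.6,101.0,0])[:2]@[.2453,.9694])
snap('side','side5.png'); ringscan('side5.png')
E
```

```text
t 24.37 pos [538.1 161.  100.5] zyaw 75.74 tilt [    0.     0. -1000.] F [-0.1  0.5  2.2] w 0.1 j [ 0.58  0.41 -0.32  0.   -0.84 -0.83]
x_s 32.22321274993364
0.0 [(7, [165, 133, 79]), (7, [175, 142, 86])]
0.1 [(0, [194, 159, 95]), (4, [194, 158, 96])]
0.2 [(0, [194, 161, 105]), (5, [193, 159, 97])]
0.3 [(0, [188, 158, 111]), (4, [193, 159, 104])]
0.4 [(0, [174, 152, 120]), (2, [165, 140, 104])]
0.5 [(0, [172, 150, 120]), (3, [152, 133, 109])]
0.6 [(0, [157, 144, 123]), (3, [121, 112, 97])]
0.7 [(0, [157, 142, 123]), (4, [91, 82, 70])]
0.8 [(0, [142, 134, 124]), (4, [80, 72, 63])]
0.9 [(0, [152, 141, 128]), (2, [66, 58, 52])]
1.0 [(0, [147, 140, 130]), (2, [70, 63, 57])]
1.1 [(0, [147, 140, 128]), (2, [77, 70, 64])]
1.2 [(0, [148, 139, 128]), (1, [83, 77, 72])]
1.3 [(0, [150, 140, 127]), (1, [85, 79, 73])]
1.4 [(0, [158, 144, 125]), (1, [88, 81, 76])]
1.5 [(0, [162, 148, 125]), (1, [84, 78, 73])]
1.6 [(0, [178, 157, 124]), (0, [85, 79, 75])]
1.7 [(0, [193, 163, 120]), (0, [82, 75, 70])]
1.8 [(0, [198, 169, 125]), (0, [76, 72, 66])]
1.9 [(0, [197, 169, 125]), (2, [88, 65, 57])]
2.0 [(0, [197, 169, 125]), (3, [100, 62, 53])]
2.1 [(0, [198, 168, 124]), (6, [124, 62, 50])]
2.2 [(0, [198, 169, 125]), (6, [119, 61, 50])]
2.3 [(0, [198, 169, 125]), (4, [112, 61, 49])]
2.4 [(0, [198, 169, 124]), (4, [105, 62, 50])]
2.5 [(0, [196, 166, 122]), (7, [150, 141, 137])]
2.6 [(0, [193, 164, 120]), (7, [145, 143, 139])]
```

>>> {"api": "drive_tool", "payload": {
  "motion": [
    [1,0,0,0],
    [1,0,0,0],
    [0,0,0,0]
  ]
}}

```text
clock: 24.67
position: [538.2, 161.1, 98.7]
ee_rot: [-0.434, 0.558, 0.434, 0.558]
contact_force: [0.3, 1.2, 3.2]
gripper_width: -0.2
```

>>> {"api": "drive_tool", "payload": {
  "motion": [
    [1,0,0,0],
    [1,0,0,0],
    [0,0,0,0]
  ]
}}

```text
clock: 24.92
position: [538.2, 161.1, 96.7]
ee_rot: [-0.434, 0.558, 0.434, 0.558]
contact_force: [0.2, 1.9, 4.0]
gripper_width: 0.2
```

>>> {"api": "drive_tool", "payload": {
  "motion": [
    [0.7,0,0,0],
    [0.7,0,0,0],
    [0,0,0,0]
  ]
}}

```text
clock: 25.17
position: [538.2, 161.0, 95.3]
ee_rot: [-0.434, 0.558, 0.434, 0.558]
contact_force: [0.0, 0.6, 5.5]
gripper_width: 0.1
```

>>> {"api": "drive_tool", "payload": {
  "motion": [
    [0.7,0,0,0],
    [0.7,0,0,0],
    [0,0,0,0]
  ]
}}

```text
clock: 25.42
position: [538.2, 160.9, 94.1]
ee_rot: [-0.434, 0.558, 0.434, 0.558]
contact_force: [-0.3, 0.5, 6.5]
gripper_width: -0.5
```

>>> {"api": "drive_tool", "payload": {
  "motion": [
    [0.7,0,0,0],
    [0.7,0,0,0],
    [0,0,0,0]
  ]
}}

```text
clock: 25.67
position: [538.2, 160.9, 92.9]
ee_rot: [-0.434, 0.558, 0.434, 0.558]
contact_force: [-0.3, 0.1, 7.1]
gripper_width: 0.3
```

```bash
python3 - <<'E'
from h import *
p,q=st(); print('x_s',-29.5+(p-[523.6,101.0,0])[:2]@[.2453,.9694])
s=snap('side','side6.png')
E
```

```text
t 25.67 pos [538.2 160.9  92.9] zyaw 75.75 tilt [    1.    -0. -1000.] F [-0.3  0.1  7.1] w 0.3 j [ 0.58  0.42 -0.33  0.   -0.82 -0.83]
x_s 32.13653726562099
```

>>> {"api": "drive_tool", "payload": {
  "motion": [
    [-4,0,0,0],
    [-6,0,0,0],
    [-6,0,0,0],
    [-6,0,0,0],
    [0,0,0,0],
    [0,0,0,0],
    [0,0,0,0]
  ]
}}

```text
clock: 26.3
position: [537.7, 160.7, 114.0]
ee_rot: [-0.434, 0.558, 0.434, 0.558]
contact_force: [0.4, -0.1, -0.0]
gripper_width: 0.4
```

```bash
python3 - <<'E'
from h import *
p,q=st(); s=snap('side','side7.png'); ringscan('side7.png')
B=[cv2.resize(cv2.imread('pics/'+f)[170:250,200:300],None,fx=3.9,fy=4.8,interpolation=cv2.INTER_CUBIC) for f in ('side6.png','side7.png')]
cv2.imwrite('pics/c9.png',np.hstack(B))
E
```

```text
t 26.3 pos [537.7 160.7 114. ] zyaw 75.71 tilt [   -0.    -0. -1000.] F [ 0.4 -0.1 -0. ] w 0.4 j [ 0.58  0.39 -0.31 -0.   -0.87 -0.83]
0.0 [(5, [149, 121, 82]), (7, [145, 116, 73])]
0.1 [(6, [153, 122, 73]), (6, [166, 134, 80])]
0.2 [(0, [191, 156, 95]), (5, [194, 159, 96])]
0.3 [(0, [197, 163, 99]), (5, [204, 167, 100])]
0.4 [(0, [175, 152, 115]), (4, [183, 153, 100])]
0.5 [(0, [170, 148, 116]), (5, [170, 146, 104])]
0.6 [(0, [156, 142, 123]), (2, [135, 124, 109])]
0.7 [(0, [158, 143, 124]), (3, [108, 99, 90])]
0.8 [(0, [143, 135, 125]), (2, [96, 90, 89])]
0.9 [(0, [152, 141, 127]), (1, [82, 75, 69])]
1.0 [(0, [148, 141, 131]), (2, [86, 79, 68])]
1.1 [(0, [148, 139, 128]), (2, [89, 80, 67])]
1.2 [(0, [147, 138, 127]), (2, [89, 82, 72])]
1.3 [(0, [150, 141, 127]), (2, [88, 81, 73])]
1.4 [(0, [158, 144, 125]), (1, [88, 82, 77])]
1.5 [(0, [162, 147, 125]), (1, [90, 82, 74])]
1.6 [(0, [177, 156, 123]), (0, [84, 79, 74])]
1.7 [(0, [192, 163, 120]), (0, [82, 75, 70])]
1.8 [(0, [198, 169, 124]), (0, [77, 73, 66])]
1.9 [(0, [197, 168, 124]), (0, [83, 67, 58])]
2.0 [(0, [198, 169, 125]), (2, [95, 66, 56])]
2.1 [(0, [197, 168, 124]), (6, [128, 64, 53])]
2.2 [(0, [198, 169, 125]), (6, [120, 62, 50])]
2.3 [(0, [198, 169, 124]), (4, [112, 62, 50])]
2.4 [(0, [198, 169, 125]), (4, [107, 60, 48])]
2.5 [(0, [195, 166, 122]), (3, [94, 55, 44])]
2.6 [(0, [194, 164, 121]), (7, [176, 178, 177])]
```

>>> {"api": "drive_tool", "payload": {
  "motion": [
    [-4,0,0,0],
    [-4,0,0,0],
    [-4,0,0,0],
    [0,0,0,0],
    [0,0,0,0],
    [0,0,0,0]
  ]
}}

```text
clock: 26.85
position: [537.8, 160.8, 126.3]
ee_rot: [-0.434, 0.558, 0.434, 0.558]
contact_force: [-0.9, 0.3, 0.5]
gripper_width: -0.3
```

```bash
python3 - <<'E'
from h import *
p,q=st(); s=snap('side','side8.png'); ringscan('side8.png')
E
```

```text
t 26.85 pos [537.8 160.8 126.3] zyaw 75.72 tilt [   -0.     0. -1000.] F [-0.9  0.3  0.5] w -0.3 j [ 0.58  0.38 -0.29 -0.   -0.9  -0.83]
0.0 [(2, [168, 139, 99]), (7, [144, 115, 74])]
0.1 [(7, [145, 116, 72]), (6, [158, 128, 78])]
0.2 [(1, [184, 150, 91]), (6, [190, 155, 94])]
0.3 [(1, [199, 164, 99]), (4, [202, 166, 100])]
0.4 [(0, [176, 152, 113]), (5, [196, 162, 99])]
0.5 [(0, [169, 147, 114]), (4, [170, 145, 104])]
0.6 [(0, [154, 141, 122]), (3, [143, 132, 116])]
0.7 [(0, [158, 143, 124]), (2, [107, 101, 95])]
0.8 [(0, [143, 135, 125]), (2, [95, 90, 84])]
0.9 [(0, [151, 140, 127]), (2, [90, 76, 65])]
1.0 [(0, [148, 141, 130]), (2, [95, 82, 69])]
1.1 [(0, [149, 140, 129]), (2, [88, 79, 71])]
1.2 [(0, [146, 138, 126]), (1, [86, 79, 76])]
1.3 [(0, [150, 139, 126]), (1, [95, 84, 72])]
1.4 [(0, [157, 144, 125]), (1, [101, 90, 74])]
1.5 [(0, [163, 148, 125]), (1, [95, 86, 74])]
1.6 [(0, [177, 155, 123]), (0, [84, 78, 74])]
1.7 [(0, [193, 164, 121]), (0, [81, 76, 70])]
1.8 [(0, [197, 168, 123]), (0, [79, 73, 67])]
1.9 [(0, [197, 168, 124]), (1, [82, 66, 59])]
2.0 [(0, [197, 168, 125]), (2, [95, 65, 56])]
2.1 [(0, [198, 168, 125]), (6, [129, 65, 53])]
2.2 [(0, [197, 168, 125]), (6, [119, 61, 48])]
2.3 [(0, [198, 169, 125]), (5, [114, 63, 51])]
2.4 [(0, [197, 168, 125]), (3, [107, 60, 47])]
2.5 [(0, [196, 166, 122]), (4, [94, 58, 46])]
2.6 [(0, [193, 164, 121]), (7, [175, 177, 177])]
```

>>> {"api": "drive_tool", "payload": {
  "motion": [
    [-10,0,0,0],
    [-20,0,0,0],
    [-30,0,0,0],
    [0,0,0,0],
    [0,0,0,0],
    [0,0,0,0],
    [0,0,0,0],
    [0,0,0,0]
  ]
}}

```text
clock: 27.57
position: [537.4, 160.5, 185.3]
ee_rot: [-0.434, 0.559, 0.434, 0.558]
contact_force: [0.7, 0.8, -0.1]
gripper_width: 0.1
```

```bash
python3 - <<'E'
from h import *
p,q=st(); s=snap('side','side9.png'); w=snap('wrist','w9.png')
A=cv2.resize(s[170:270,200:310],None,fx=4,fy=5,interpolation=cv2.INTER_CUBIC); B=cv2.resize(w[160:410,210:440],None,fx=1.5,fy=2,interpolation=cv2.INTER_CUBIC)
cv2.imwrite('pics/c10.png',np.hstack([A,B])[...,::-1])
d=cv2.imread('pics/side8.png').astype(int)[185:250,205:300]; e=cv2.imread('pics/side9.png').astype(int)[185:250,205:300]
import io,contextlib
b=io.StringIO()
with contextlib.redirect_stdout(b): ringscan('side9.png')
print('\n'.join(b.getvalue().split('\n')[:6]))
E
```

```text
t 27.57 pos [537.4 160.5 185.3] zyaw 75.72 tilt [   -2.    -1. -1000.] F [ 0.7  0.8 -0.1] w 0.1 j [ 0.58  0.32 -0.22 -0.   -1.04 -0.83]
0.0 [(2, [169, 140, 100]), (7, [143, 115, 74])]
0.1 [(7, [145, 116, 71]), (6, [158, 127, 78])]
0.2 [(1, [184, 150, 91]), (7, [189, 155, 94])]
0.3 [(1, [199, 163, 99]), (4, [201, 165, 101])]
0.4 [(0, [175, 151, 112]), (5, [195, 160, 98])]
0.5 [(0, [169, 148, 114]), (5, [170, 146, 104])]
```

View pics/c10.png

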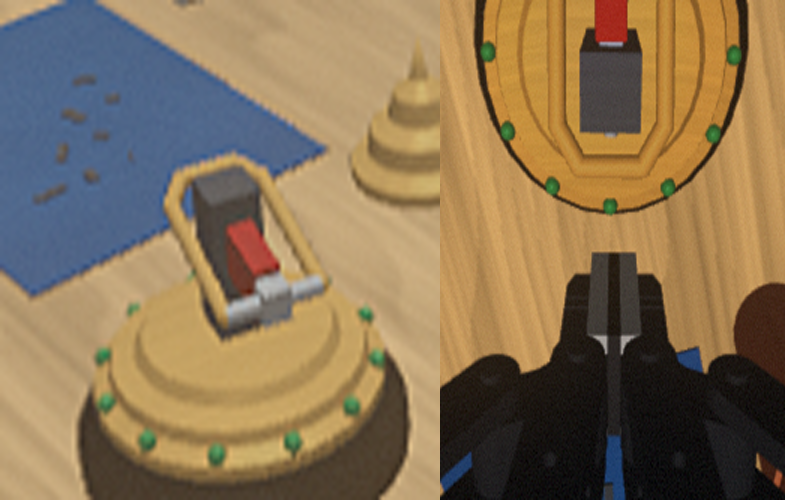

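```bash
python3 - <<'E'
from h import *
c,s=np.cos(np.radians(75.8)),np.sin(np.radians(75.8)); C=np.array([523.6,101.0])+29.5*np.array([c,s])
def xs(P): d=P[:,:2]-C; return np.c_[d@[c,s],d@[-s,c]].round(1).tolist()
for f in ('w6','w9'):
    im=cv2.cvtColor(cv2.imread(f'pics/{f}.png'),cv2.COLOR_BGR2RGB); 
    if f=='w9':
        p,q=st(); pose=(p,q)
    else: a=np.load('w6.npy'); pose=(a[:3],a[3:])
    m,b,cc=sorted([t for t in comps(reds(im),100) if 280<t[2][0]<380],key=lambda t:-t[1][4])[0]
    r0,r1=b[1],b[1]+b[3]; col=int(cc[0]); print(f,'red box',b)
    print(' front x_s',xs(onz('wrist',[[col,r1-.5]],108.5,pose)),'back',xs(onz('wrist',[[col,r0-.5]],105.5,pose)))
    print(' col',[(r,im[r,col].tolist()) for r in range(r1-3,r1+14)])
    for cx in (col-14,col+14):
        print(' edge',cx,[(r,int(im[r,cx].sum())) for r in range(r1-14,r1+10)])
E
```

```text
w6 red box [316 217  21  51 975]
 front x_s [[-14.0, -0.1]] back [[-49.5, -0.0]]
 col [(265, [157, 34, 21]), (266, [165, 44, 33]), (267, [129, 58, 51]), (268, [67, 39, 31]), (269, [39, 32, 21]), (270, [41, 30, 19]), (271, [48, 38, 27]), (272, [47, 37, 29]), (273, [47, 37, 31]), (274, [40, 28, 20]), (275, [51, 39, 32]), (276, [62, 54, 50]), (277, [69, 64, 62]), (278, [71, 70, 63]), (279, [74, 71, 64]), (280, [68, 65, 60]), (281, [65, 62, 57])]
 edge 311 [(254, 104), (255, 76), (256, 114), (257, 103), (258, 102), (259, 107), (260, 113), (261, 110), (262, 102), (263, 98), (264, 101), (265, 99), (266, 109), (267, 97), (268, 125), (269, 118), (270, 104), (271, 112), (272, 92), (273, 113), (274, 109), (275, 113), (276, 152), (277, 193)]
 edge 339 [(254, 112), (255, 110), (256, 101), (257, 110), (258, 101), (259, 99), (260, 104), (261, 104), (262, 87), (263, 109), (264, 109), (265, 111), (266, 119), (267, 101), (268, 102), (269, 118), (270, 93), (271, 99), (272, 106), (273, 103), (274, 110), (275, 100), (276, 130), (277, 180)]
t 27.67 pos [537.6 160.7 185.5] zyaw 75.73 tilt [   -2.    -1. -
[... 426 characters left out ...]
190, [75, 67, 70]), (191, [79, 73, 76]), (192, [73, 70, 72]), (193, [76, 72, 70]), (194, [76, 70, 73])]
 edge 309 [(167, 416), (168, 406), (169, 390), (170, 385), (171, 408), (172, 399), (173, 323), (174, 194), (175, 114), (176, 113), (177, 100), (178, 115), (179, 106), (180, 118), (181, 116), (182, 123), (183, 117), (184, 107), (185, 112), (186, 190), (187, 202), (188, 216), (189, 214), (190, 218)]
 edge 337 [(167, 420), (168, 403), (169, 397), (170, 392), (171, 389), (172, 388), (173, 402), (174, 228), (175, 123), (176, 116), (177, 105), (178, 115), (179, 109), (180, 101), (181, 107), (182, 118), (183, 113), (184, 94), (185, 111), (186, 174), (187, 206), (188, 211), (189, 222), (190, 213)]
```

```bash
python3 - <<'E'
from h import *
c,s=np.cos(np.radians(75.8)),np.sin(np.radians(75.8)); C=np.array([523.6,101.0])+29.5*np.array([c,s])
p,q=st()
for col,r,z in ((323,185.5,118.95),(323,160+132/2,118.95),(323,160+137/2,100)):
    P=onz('wrist',[[col,r]],z,(p,q)); print(r,z,((P[:,:2]-C)@[c,s]).round(1))
t=snap('top','top9.png'); t0=cv2.cvtColor(cv2.imread('pics/top0.png'),cv2.COLOR_BGR2RGB)
# bystanders: difference top view at their places
for n,(x,y) in dict(crown=(235,158),tumbler=(201,282),paint=(355,162),glue=(431,164)).items():
    d=np.abs(t[y-18:y+18,x-18:x+18].astype(int)-t0[y-18:y+18,x-18:x+18]).max(2); print(n,(d>40).sum())
E
```

```text
t 27.67 pos [537.6 160.7 185.5] zyaw 75.73 tilt [   -2.    -1. -1000.] F [-0.4  1.  -0.8] w -0.3 j [ 0.58  0.32 -0.22 -0.   -1.04 -0.83]
185.5 118.95 [-12.3]
226.0 118.95 [13.7]
228.5 100 [20.9]
crown 0
tumbler 929
paint 0
glue 0
```

```bash
python3 - <<'E'
from h import *
a=cv2.imread('pics/side0.png').astype(int); b=cv2.imread('pics/side9.png').astype(int)
d=np.abs(a-b).max(2)[182:246,158:202]; print('tumbler side diff',(d>30).sum(), d.size)
print(st()[0])
arm.job_done()
E
```

```text
tumbler side diff 0 2816
t 27.72 pos [537.7 160.7 185.6] zyaw 75.73 tilt [   -1.    -1. -1000.] F [-0.1  1.1 -0.4] w -0.2 j [ 0.58  0.32 -0.22 -0.   -1.04 -0.83]
[537.69129208 160.72595924 185.6145659 ]
the job is handed in; nothing more can be done
```

The pin is through the spindle's hole, the brass ring is shut round the spindle, and the job was handed in at 27.7 s. No verdict was reported.

- **Finding the hole:** I touched the spindle's top with closed fingers. This put the hole's axis at about 99 mm; the wrist picture gave about 98 mm.
- **Inserting the pin:** My first grasp on the handle was about 7 mm too high, so I reopened and gripped lower. The pin then slid in with almost no side force, and I stopped at about 10 N on the shoulder.
- **Closing the ring:** I swung the ring over from behind with closed fingers and pressed it down to about 7 N. The force rose gradually, so I did not feel a clear click. After I lifted the fingers away, the ring stayed shut, unchanged between two pictures 0.7 s apart.
- **Last checks:**
  - The shoulder is about 1–1.5 mm from the spindle, and the pin's tip stands out about 7 mm on the far side.
  - The handle droops slightly, and the gripper is clear, about 65 mm above the spindle.
  - The crown, paint jar and glue bottle look unchanged in the top view.
- **Check that disagreed:** The tumbler's area had changed in the top view, probably because the arm was covering it. The side view showed no change there.

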